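# Sort two microtubes into the step rack, then hold the spinner lid open

## Task

Get a spinner run ready for a colleague: move the two screw-cap microtubes from the grey intake block into the white step rack, the short tube into any hole of the low row and the long tube into any hole of the high row, both pushed in until they stand on the hole floor with their caps the same height above their step. Then take the bench spinner's spring-closed lid by its bar handle, lift it to 45 degrees open and keep it there: your program finishes while still holding the handle, with the lid still at 45 degrees. Do not push the specimen pot, the timer or the petri dish about.

Things in the scene. Friction and masses are not known exactly. Their poses are not given: they have to be found in the camera images.
- short_tube: the short one of two look-alike screw-cap microtubes: clear body 11 mm in diameter, white cap 13 mm in diameter and 10 mm high, 36 mm long overall. Origin at the centre of its underside, z up along the tube to the cap. Loose, 12 g, starts upright in one of the two holes of the intake block (either one), standing 18 mm out of it.
- long_tube: the long one: the same body and cap, 50 mm long overall. Origin at the centre of its underside, z up to the cap. Loose, starts upright in the other hole of the intake block, standing 32 mm out of it.
- intake_block: fixed light grey block 40 x 68 mm (x, y), 24 mm high, with two round holes 14.5 mm wide and 18 mm deep at y = -18 and +18 mm, 36 mm apart on its long middle line. Origin at the centre of its underside, x away from the robot (turned a little about z), z up.
- step_rack: fixed white rack 80 x 110 mm (x, y), two steps 40 mm wide: low step (24 mm high) on the robot's side, high step (38 mm) on the far side. Each has a row of 3 round holes at y = -36, 0, +36 mm, 14.5 mm wide, 2 mm chamfer. All hole floors are 6 mm above the bench (18 and 32 mm deep); a tube in its right row shows 18 mm. Origin: centre of underside, x from low to high step, z up.
- low_row (a point): mouth of the middle hole of the low row, on the top face of the low step (24 mm above the bench); axes as the rack's.
- high_row (a point): mouth of the middle hole of the high row, on the top face of the high step (38 mm above the bench); axes as the rack's.
- spinner_lid (a joint): angle of the spinner's domed lid in rad: 0 shut, growing as its front lifts, stop at 1.4; 45 degrees is 0.785. A spring (0.12 N m shut to 0.33 N m at the stop) and the lid's weight shut it whenever it is let go; holding it at the handle takes about 2 N.
- spinner: the bench spinner (mini centrifuge), fixed: white round-cornered housing about 181 x 142 mm, with a smoked domed lid, 110 mm high when shut. Origin at the centre of its underside; -x is its front, where the handle is; z up; turned about z.
- lid_hinge (a point): middle of the lid's hinge axis at the back of the spinner, 68 mm behind its origin and 68 mm above the bench; the axis runs along the spinner's y.
- lid_handle: aluminium handle on the front of the lid: a round bar 12 mm in diameter, 32 mm long, parallel to the hinge (spinner's y), on an 8 mm stem at its middle. Both bar ends are free: two fingers can pinch it endwise from above, and the bar turns between them as the lid swings. Origin not on the bar (with the lid shut it is the spinner's origin): use point handle_bar.
- handle_bar (a point): centre of the handle bar. Lid shut: 166 mm in front of the hinge axis (towards the spinner's -x) and 20 mm above it, 88 mm above the bench. It moves on a 167 mm circle about lid_hinge; at 45 degrees it is 103 mm in front of the hinge axis and 200 mm above the bench. At least 20 mm is free around the bar, save for its stem.
- specimen_pot: bystander: specimen pot with a screw lid, 50 mm in diameter, 64 mm high, loose, origin under its centre
- timer: bystander: white bench timer 68 x 62 x 18 mm, loose, origin under its centre
- petri_dish: bystander: flat round petri dish 58 mm in diameter, 13 mm high, loose, origin under its centre
Mind the look-alikes: they are no part of the job. Leave any yellow look-alike of the spinner alone.

How it is judged:
By the outcome, as a careful person would: the job done as asked, in the order asked, and still so for the second after the job is handed in, while the arm keeps its last pose, push and grip.
It also fails if it takes over 67 s, if anything falls off the work surface, if the arm or the gripper's body presses on something with over 40 N, if the wrist force passes 120 N, or if a joint passes its speed limit or range.

## Robot

A 6-joint arm with a two-finger parallel gripper is mounted at the origin on a cart in front of the work surface, level with it; the furniture and walls round the work are solid. World frame = base frame: x ahead of the robot, y to its left, z up, the work surface at z = 0. Lengths are in m, angles in degrees, forces in N, time in s.
With the tool pointing down it reaches from about 0.375 to 0.9 m from the base axis. Payload 3.1 kg.
Tool frame: the origin (TCP) lies midway between the tips of the shut fingers; the grasp point (between the pads) lies 19 mm behind it; z points along the fingers, y is the line along which they close (so a half turn about z gives the same grasp; the last joint's range is limited). The gripper opens to 87 mm and grips with 3 to 60 N. Pads are 19 mm wide; open, the fingers measure 117 mm over their backs; the gripper's body (75 mm by 190 mm) begins 51 mm behind the grasp point.
Start: joints at [-83.795, 30.224, 82.088, -0, 67.689, -10.227], TCP at [0.177, -0.599, 0.223] pointing down, gripper open.
Joint ranges: [-176.69, 176.69], [-43.24, 126.21], [12.49, 139.97], [-82, 262], [0, 151.66], [-163.58, 163.58]. Speed limits (degrees/s): [159.86, 159.86, 180, 180, 180, 180].

## Interface

Orientations are given as a 3x3 rotation matrix whose columns are the frame's x, y, z axes.
In Python, from rig import read_state, capture, camera_info, hand_in gives the robot as it stands.
- The arm moves only by the tool drive_tool, never from a script. Its argument "motion" is a list of rows, each a list of 2 entries, a list of its own where there are three numbers: the shift along the tool's x, y, z in mm, then the turn, a rotation vector about the tool's x, y, z in rad. A call has 1 to 5 rows; each row shifts and turns the commanded pose from where the row before left it, along the tool's axes as they then stand; what a row does not reach is not made up. A row lasts 1/10 s, in which the tool goes at most 50 mm and 8.59 degrees, less where a joint would pass 70% of its speed; a pose out of reach is approached as far as the arm can. A call is refused whole if a number of a shift passes 50 or a number of a turn 0.15, either way. A call with a gripper value outside its range is refused whole. "gripper" is the opening, from 0 (shut) to 1 (fully open), set as the call begins (left out, the last holds). The fingers move at their own pace and stop on an object; the grip force is fixed at half the most. Time passes only in rows, so rows that do not move let the fingers close. It gives the time, the measured TCP pose, the force, the opening and the grip force at its end, in the units of the state.
- read_state(): the state, without advancing time (a new reading comes with each control period).
- capture(name): name is "scene" or "top"; returns the picture (400x640x3 uint8, red, green, blue); there is no depth.
- camera_info(name): a dict with "fovy" (degrees; the focal length in pixels is half the picture's height over the tangent of half this angle, whatever the lens; pixels are square), "cx", "cy" (the principal point, pixels), "xyz" and "orientation" of the camera in the world. Camera axes: x right, y down, z forward; pixel columns grow to the right and rows downward; lengths in m; the calibration is good to about 2 mm. A picture is of the moment at which its call begins. camera_info takes no time and is no camera call.
- hand_in(): hands the job in; it is judged then, once.
The state is a dict: "time_s": time; "joint_positions": joint angles; "qvel": joint speeds; "tau": joint torques, N m; "position": TCP position; "tcp_rot": TCP orientation; "force": force on the tool from outside, world axes, zero at the start; "moment": the same for the moment, N m; "opening": opening from 0.0 (shut) to 1.0 (fully open); "grasp_force": force on a finger pad.
Only numpy, scipy, OpenCV 4.12 (cv2) and the standard library are available. Lean on these libraries where they do the work, as an engineer would, in place of code of your own. Each camera call takes 0.05 s, during which the arm holds its last target. There are 200 camera calls.

## Working session

There is one attempt and no reset: what is moved stays moved. The work goes in short steps, Python scripts to look and compute and a tool call to move; the robot and the scene stay as the last step left them, time stands still between calls to the robot, and variables do not carry over. Pictures are saved under pics/ and viewed, at most 10 in all, crops included, and the job is handed in when it is done.

Besides the shell and the picture viewer there is one more tool, called as a command line: name --argument value ..., lists and objects as JSON in quotes. drive_tool: Moves the arm, as the interface text tells. Its arguments: {"type":"object","properties":{"motion":{"type":"array","items":{"type":"array"}},"gripper":{"type":"number"}},"required":["motion"]}

```bash
mkdir -p pics; python3 - <<'E'
from rig import *
import cv2
for n in("scene","top"):
    im=capture(n); cv2.imwrite(f"pics/{n}0.png",im[:,:,::-1]); c=camera_info(n); print(n,c)
s=read_state(); print(s)
E
```

```text
scene {'fovy': 52.82280581418821, 'cx': 319.2335704207033, 'cy': 210.42558787388884, 'xyz': array([-0.35998411, -0.84065006,  0.76237514]), 'orientation': array([[ 0.49108444, -0.51298736,  0.70404548],
       [-0.87089568, -0.27111262,  0.40992519],
       [-0.01941083, -0.81445805, -0.57989767]])}
top {'fovy': 51.195862720550416, 'cx': 318.0292634524892, 'cy': 206.99429013513114, 'xyz': array([ 0.36867592, -0.37849179,  1.14615587]), 'orientation': array([[-0.01802257, -0.99439458,  0.10418547],
       [-0.99981375,  0.01720454, -0.00874513],
       [ 0.00690364, -0.10432367, -0.99451944]])}
{'time_s': 0.1, 'joint_positions': array([-8.37952497e+01,  3.02727280e+01,  8.21475714e+01, -8.71054525e-04,
        6.76881006e+01, -1.02275757e+01]), 'qvel': array([ 0.07655239, -0.11585346, -0.20125047,  0.06983074,  0.00878284,
        0.03551893]), 'tau': array([-3.43626107e-04, -4.40985525e+01, -1.77150911e+01,  6.34608977e-02,
        5.33476355e-02, -3.42393446e-05]), 'position': array([ 0.17675277, -0.59882106,  0.22168743]), 'tcp_rot': array([[ 9.59152925e-01,  2.82887998e-01, -2.18466066e-04],
       [ 2.82887899e-01, -9.59151138e-01,  1.87933380e-03],
       [ 3.22099001e-04, -1.86436992e-03, -9.99998210e-01]]), 'force': array([ 0.25046854, -0.21400486,  0.51016702]), 'moment': array([ 0.0250984 , -0.04519573, -0.04174972]), 'grasp_force': 0.0, 'opening': 0.9990923021002867}
```

View pics/top0.png

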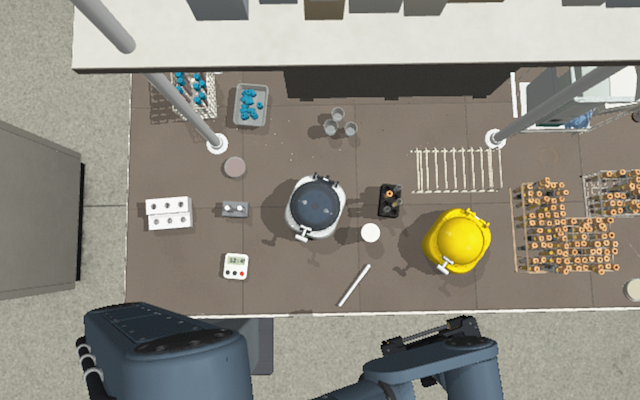

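View pics/scene0.png

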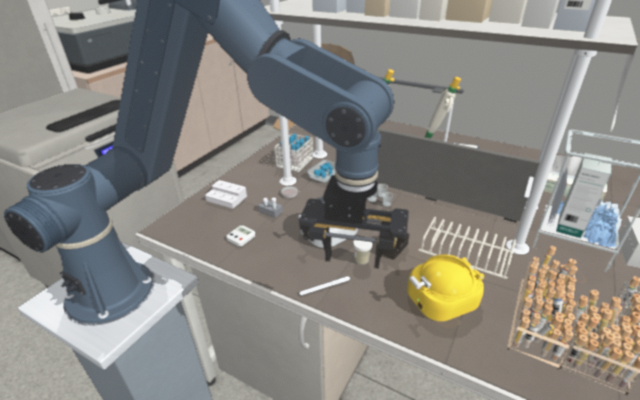

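```bash
python3 - <<'E'
import cv2,numpy as np
im=cv2.imread("pics/top0.png")
a=cv2.resize(im[190:240,140:260],None,fx=6.6,fy=6.6,interpolation=cv2.INTER_CUBIC)[:330,:792]
b=cv2.resize(im[172:246,270:350],None,fx=3.5,fy=3.5,interpolation=cv2.INTER_CUBIC)
s=cv2.imread("pics/scene0.png")
c=cv2.resize(s[172:222,198:294],None,fx=5,fy=5,interpolation=cv2.INTER_CUBIC)
o=np.zeros((600,800,3),np.uint8); o[:a.shape[0],:a.shape[1]]=a; o[335:335+b.shape[0],:b.shape[1]]=b; o[335:335+c.shape[0],300:300+c.shape[1]]=c[:, :500]
cv2.imwrite("pics/crop1.png",o)
E
```

```text
(no output)
```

View pics/crop1.png

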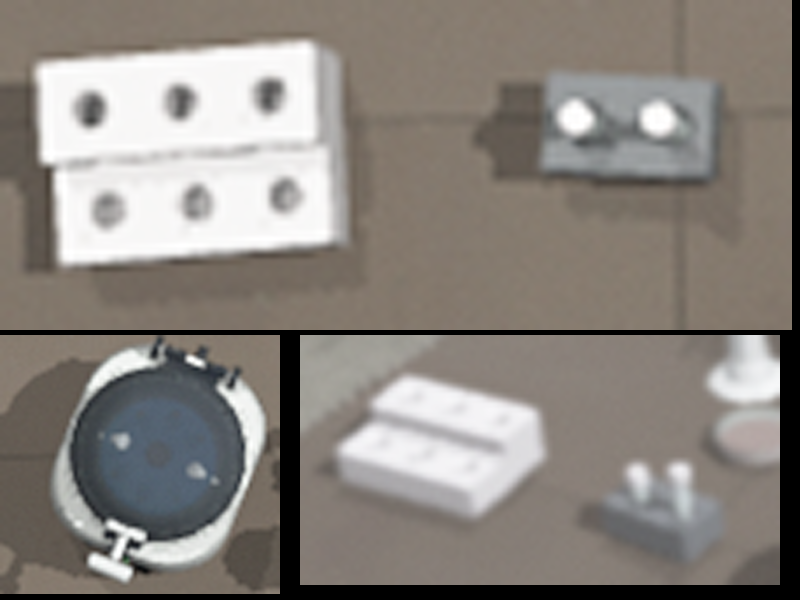

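Rack is at top-view px about (169,213). The block is at (235,209) with caps at (227,208) and (240,208); the right one, on the -y side, looks longer in the scene view. The spinner bar is near (301,238), the pot at (370,232) and the timer at (235,266). Now I'll fit poses.

```bash
cat > h.py <<'E'
import numpy as np
from scipy.optimize import least_squares
from scipy.spatial.transform import Rotation as R
from rig import *
def proj(P,n):
    c=camera_info(n); f=200/np.tan(np.radians(c['fovy']/2))
    q=(np.atleast_2d(P)-c['xyz'])@c['orientation']
    return np.c_[c['cx']+f*q[:,0]/q[:,2], c['cy']+f*q[:,1]/q[:,2]]
def unproj(uv,z,n):
    c=camera_info(n); f=200/np.tan(np.radians(c['fovy']/2))
    d=c['orientation']@[(uv[0]-c['cx'])/f,(uv[1]-c['cy'])/f,1]
    return c['xyz']+d*(z-c['xyz'][2])/d[2]
def place(p,L):
    c,s=np.cos(p[2]),np.sin(p[2]); L=np.atleast_2d(L).astype(float)
    return np.c_[p[0]+c*L[:,0]-s*L[:,1], p[1]+s*L[:,0]+c*L[:,1], L[:,2]]
def fit(obs,p0):  # obs: list (cam, local xyz, uv)
    r=lambda p:np.concatenate([(proj(place(p,L),n)-uv).ravel() for n,L,uv in obs])
    s=least_squares(r,p0,loss='soft_l1'); return s.x,np.round(r(s.x).reshape(-1,2),2)
def to(xyz,yaw):
    """shift (mm, tool axes) and turn to a tool-down pose whose closing line has world azimuth yaw deg"""
    s=read_state(); T=s['tcp_rot']; a=np.radians(yaw)
    y=np.array([np.cos(a),np.sin(a),0]); 
    if y@T[:,1]<0: y=-y
    z=np.array([0,0,-1.]); G=np.c_[np.cross(y,z),y,z]
    w=R.from_matrix(T.T@G).as_rotvec()
    print('t',round(s['time_s'],2),'pos',s['position'].round(4),'world d',((xyz-s['position'])*1e3).round(1),'F',s['force'].round(1),'open',round(s['opening'],3),
     '\n shift now-axes',(T.T@(xyz-s['position'])*1e3).round(1),'goal-axes',(G.T@(xyz-s['position'])*1e3).round(1),'turn',w.round(3))
E
cat > fit.py <<'E'
from h import *
A=lambda x,y:np.array([140+(x+.5)/6.6-.5,190+(y+.5)/6.6-.5])
B=lambda x,y:np.array([270+(x+.5)/3.5-.5,172+(y-335+.5)/3.5-.5])
C=lambda x,y:np.array([198+(x-300+.5)/5-.5,172+(y-335+.5)/5-.5])
o=[]
for uv,L in zip([(91,108),(180,102),(270,96),(108,210),(197,204),(286,195)],[(20,36,38),(20,0,38),(20,-36,38),(-20,36,24),(-20,0,24),(-20,-36,24)]):
    o.append(('top',np.array(L)/1e3,A(*uv)))
for uv,L in zip([(38,65),(312,42)],[(40,55,38),(40,-55,38)]): o.append(('top',np.array(L)/1e3,A(*uv)))
rack,res=fit(o,[.4,0,0]); print('rack',rack,np.degrees(rack[2]),res.tolist())
for long in(-1,1):
  hz=lambda s:.056 if s==long else .042
  o=[('top',np.array([0,.018*s,hz(s)]),A(*uv)) for s,uv in((1,(576,118)),(-1,(660,120)))]
  o+=[('scene',np.array([0,.018*s,hz(s)-.004]),C(*uv)) for s,uv in((1,(637,470)),(-1,(680,468)))]
  for uv,L in zip([(548,72),(720,80),(714,182),(542,172)],[(20,34,24),(20,-34,24),(-20,-34,24),(-20,34,24)]): o.append(('top',np.array(L)/1e3,A(*uv)))
  p,res=fit(o,[.4,-.15,0]); print('block long=',long,p,np.degrees(p[2]),res.tolist())
for k,uv,z in(('timer',(235,266),.018),('pot',(370,232),.064),('dish',(235,167),.013),('post',(217,143),.0),('bar',B(110,568),.094),('hingeL',B(158,348),.07),('hingeR',B(235,378),.07)): print(k,unproj(uv,z,'top').round(3))
E
python3 fit.py
```

```text
rack [0.47700025 0.01311914 0.06884966] 3.9447951814826996 [[-0.13, 0.26], [-0.07, 0.02], [-0.17, -0.23], [-0.01, 0.12], [-0.07, -0.13], [-0.14, 0.08], [0.41, -0.04], [0.2, -0.07]]
block long= -1 [ 0.48589374 -0.16431686 -0.06599485] -3.7812262407582673 [[0.09, 0.08], [-0.04, -0.11], [0.19, 1.68], [-0.04, 1.74], [0.34, 0.1], [-0.58, 0.11], [-0.65, -0.61], [0.18, -0.32]]
block long= 1 [ 0.48555797 -0.16464956 -0.0564671 ] -3.2353263174892137 [[-0.91, -0.28], [1.04, 0.5], [-0.25, -1.84], [0.4, 5.44], [0.39, 0.34], [-0.52, 0.11], [-0.44, -0.61], [0.37, -0.07]]
timer [ 0.332 -0.164  0.018]
pot [ 0.415 -0.522  0.064]
dish [ 0.602 -0.162  0.013]
post [ 0.674 -0.109  0.   ]
bar [ 0.401 -0.344  0.094]
hingeL [ 0.565 -0.381  0.07 ]
hingeR [ 0.541 -0.438  0.07 ]
```

```bash
python3 -c "
from h import *
to(np.array([.4847,-.1823,.12]),-3.8)"
```

```text
t 0.1 pos [ 0.1768 -0.5988  0.2217] world d [ 307.9  416.5 -101.7] F [ 0.3 -0.2  0.5] open 0.999 
 shift now-axes [ 413.2 -312.2  102.4] goal-axes [436.  279.7 101.7] turn [-1.000e-03 -1.000e-03 -1.218e+00]
```

drive_tool --motion '[[[0,0,0],[0,0,-0.135]],[[0,0,0],[0,0,-0.135]],[[0,0,0],[0,0,-0.135]],[[0,0,0],[0,0,-0.135]],[[0,0,0],[0,0,-0.135]]]'

```text
time_s: 0.6
position: [0.1768, -0.599, 0.2219]
tcp_rot: [[0.567, 0.823, -0.0], [0.823, -0.567, 0.001], [0.001, -0.001, -1.0]]
force: [-0.2, 0.6, 0.6]
opening: 0.999
grasp_force: 0.0
```

drive_tool --motion '[[[0,0,0],[0,0,-0.135]],[[0,0,0],[0,0,-0.135]],[[0,0,0],[0,0,-0.135]],[[0,0,0],[0,0,-0.135]],[[36,23,0],[0,0,0]]]'

```text
time_s: 1.1
position: [0.2, -0.5692, 0.2222]
tcp_rot: [[0.071, 0.997, -0.001], [0.997, -0.071, -0.005], [-0.005, -0.0, -1.0]]
force: [0.7, -1.1, -0.2]
opening: 1.0
grasp_force: 0.0
```

drive_tool --motion '[[[36,23,0],[0,0,0]],[[36,23,0],[0,0,0]],[[36,23,0],[0,0,0]],[[36,23,0],[0,0,0]],[[36,23,0],[0,0,0]]]'

```text
time_s: 1.6
position: [0.33, -0.3918, 0.2222]
tcp_rot: [[0.069, 0.998, -0.0], [0.998, -0.069, 0.001], [0.001, -0.0, -1.0]]
force: [0.3, -0.6, 0.2]
opening: 1.003
grasp_force: 0.0
```

drive_tool --motion '[[[36,23,0],[0,0,0]],[[36,23,0],[0,0,0]],[[36,23,0],[0,0,0]],[[36,23,0],[0,0,0]],[[36,23,0],[0,0,0]]]'

```text
time_s: 2.1
position: [0.4571, -0.2202, 0.2223]
tcp_rot: [[0.069, 0.998, -0.0], [0.998, -0.069, 0.0], [0.0, -0.0, -1.0]]
force: [0.5, -0.6, -0.5]
opening: 1.0
grasp_force: 0.0
```

```bash
python3 -c "
from h import *
to(np.array([.4847,-.1823,.12]),-3.8)"
```

```text
t 2.1 pos [ 0.4571 -0.2202  0.2223] world d [  27.6   37.9 -102.3] F [ 0.5 -0.6 -0.5] open 1.0 
 shift now-axes [ 39.7  24.9 102.3] goal-axes [ 39.6  25.  102.3] turn [-0.    -0.    -0.003]
```

drive_tool --motion '[[[20,12.5,0],[0,0,0]],[[20,12.5,10],[0,0,0]],[[0,0,45],[0,0,0]],[[0,0,45],[0,0,0]],[[0,0,0],[0,0,0]]]' --gripper 0.6

```text
time_s: 2.6
position: [0.4801, -0.1807, 0.1172]
tcp_rot: [[0.068, 0.998, -0.012], [0.998, -0.068, 0.008], [0.007, -0.013, -1.0]]
force: [-1.1, 1.0, 0.3]
opening: 0.649
grasp_force: 0.0
```

drive_tool --motion '[[[0,0,0],[0,0,0]],[[0,0,0],[0,0,0]]]'

```text
time_s: 2.8
position: [0.4855, -0.1847, 0.1245]
tcp_rot: [[0.069, 0.998, 0.003], [0.998, -0.069, -0.002], [-0.002, 0.003, -1.0]]
force: [-0.4, 0.2, 0.3]
opening: 0.607
grasp_force: 0.0
```

```bash
python3 -c "
from h import *
to(np.array([.4847,-.1823,.0405]),-3.8)
import cv2
for n in('top','scene'):
    im=capture(n)[:,:,::-1]; cv2.imwrite(f'pics/{n}1.png',im)
cv2.imwrite('pics/scene1c.png',cv2.resize(im[130:280,180:380],None,fx=4,fy=4,interpolation=cv2.INTER_CUBIC))
"
```

```text
t 2.8 pos [ 0.4855 -0.1847  0.1245] world d [ -0.8   2.4 -84. ] F [-0.4  0.2  0.3] open 0.607 
 shift now-axes [ 2.5 -1.2 84. ] goal-axes [ 2.3 -0.9 84. ] turn [ 0.003  0.002 -0.003]
```

View pics/scene1c.png

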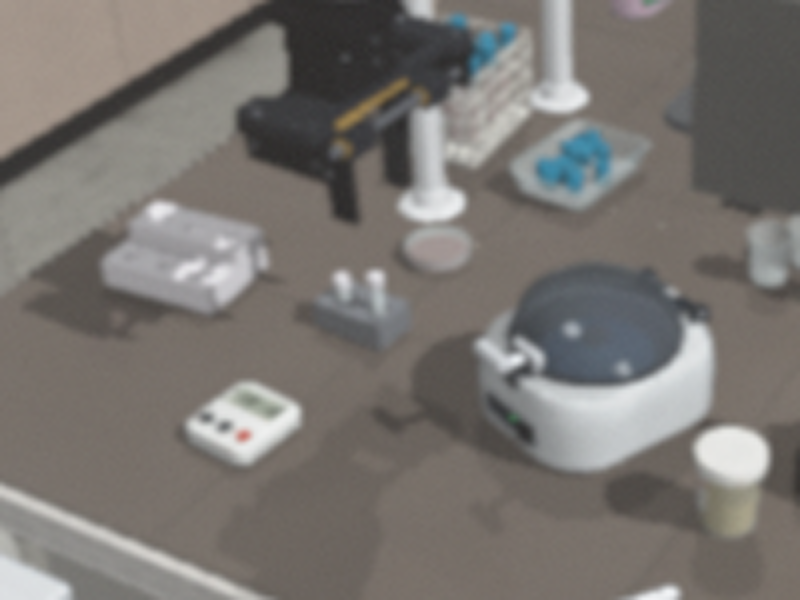

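```bash
cat > spin.py <<'E'
from h import *
print('tip',(proj([.4855,-.1847,.1245],'scene')-[180,130])*4)
B=lambda x,y:np.array([270+(x+.5)/3.5-.5,172+(y-335+.5)/3.5-.5])
S=lambda x,y:np.array([180+(x+.5)/4-.5,130+(y+.5)/4-.5])
o=[('top',np.array([-.098,0,.090]),B(110,568)),('scene',np.array([-.098,0,.088]),S(493,351)),('top',np.array([-.098,.016,.090]),B(91,560)),('top',np.array([-.098,-.016,.09]),B(131,577)),('top',np.array([.068,0,.073]),B(196.5,363)),('scene',np.array([.068,0,.073]),S(672,291))]
p,r=fit(o,[.48,-.38,0]); print(p,np.degrees(p[2]),r.tolist()); print('bar',place(p,[-.098,0,.088]),'hinge',place(p,[.068,0,.068]))
E
python3 spin.py
```

```text
tip [[369.39374835 201.56891814]]
[ 0.49075032 -0.38254363 -0.40687167] -23.312029618359315 [[0.08, 0.04], [-0.05, 1.7], [-0.35, -0.08], [-0.06, -0.12], [0.01, -0.33], [0.11, 0.16]]
bar [[ 0.40075072 -0.34376127  0.088     ]] hinge [[ 0.55319903 -0.40945384  0.068     ]]
```

drive_tool --motion '[[[2.3,-0.9,20],[0,0,0]],[[0,0,25],[0,0,0]],[[0,0,19],[0,0,0]],[[0,0,0],[0,0,0]],[[0,0,0],[0,0,0]]]'

```text
time_s: 3.4
position: [0.4843, -0.1819, 0.0599]
tcp_rot: [[0.069, 0.998, 0.002], [0.998, -0.069, -0.001], [-0.001, 0.002, -1.0]]
force: [-0.2, 0.2, -0.2]
opening: 0.596
grasp_force: 0.0
```

```bash
python3 -c "
from h import *
to(np.array([.4847,-.1823,.0405]),-3.8)"
```

```text
t 3.4 pos [ 0.4843 -0.1819  0.0599] world d [  0.4  -0.4 -19.4] F [-0.2  0.2 -0.2] open 0.596 
 shift now-axes [-0.3  0.4 19.4] goal-axes [-0.4  0.5 19.4] turn [ 0.002  0.001 -0.003]
```

drive_tool --motion '[[[-0.4,0.5,10],[0,0,0]],[[0,0,9.4],[0,0,0]],[[0,0,0],[0,0,0]],[[0,0,0],[0,0,0]]]'

```text
time_s: 3.8
position: [0.4838, -0.1816, 0.039]
tcp_rot: [[0.069, 0.998, -0.001], [0.998, -0.069, 0.0], [0.0, -0.001, -1.0]]
force: [-0.2, -0.6, -0.2]
opening: 0.599
grasp_force: 0.0
```

drive_tool --motion '[[[0,0,0],[0,0,0]],[[0,0,0],[0,0,0]],[[0,0,0],[0,0,0]],[[0,0,0],[0,0,0]],[[0,0,0],[0,0,0]]]' --gripper 0

```text
time_s: 4.3
position: [0.484, -0.1817, 0.0392]
tcp_rot: [[0.069, 0.998, 0.0], [0.998, -0.069, -0.0], [-0.0, 0.0, -1.0]]
force: [0.1, 0.7, 0.2]
opening: 0.233
grasp_force: 0.0
```

drive_tool --motion '[[[0,0,0],[0,0,0]],[[0,0,0],[0,0,0]],[[0,0,0],[0,0,0]]]'

```text
time_s: 4.6
position: [0.484, -0.1817, 0.0392]
tcp_rot: [[0.069, 0.998, 0.0], [0.998, -0.069, 0.0], [0.0, 0.0, -1.0]]
force: [0.2, 0.6, -0.5]
opening: 0.119
grasp_force: 30.0
```

drive_tool --motion '[[[0,0,-20],[0,0,0]],[[0,0,-30],[0,0,0]],[[0,0,-30],[0,0,0]],[[0,0,-20],[0,0,0]],[[0,0,0],[0,0,0]]]'

```text
time_s: 5.1
position: [0.4856, -0.1827, 0.1417]
tcp_rot: [[0.069, 0.998, 0.005], [0.998, -0.069, -0.003], [-0.003, 0.006, -1.0]]
force: [0.2, -1.0, 0.4]
opening: 0.117
grasp_force: 30.0
```

```bash
python3 -c "
from h import *
import cv2
im=capture('scene')[:,:,::-1]; cv2.imwrite('pics/scene2.png',im)
cv2.imwrite('pics/scene2c.png',cv2.resize(im[150:230,200:300],None,fx=6,fy=6,interpolation=cv2.INTER_CUBIC))
rack=[.4770,.0131,.06885]
P=place(rack,[[.02,-.036,.038],[-.02,-.036,.024]]); print(P)
s=read_state(); print((proj(s['position'],'scene')-[200,150])*6, s['opening'])
to(P[0]*[1,1,0]+[0,0,.14],3.94+90)"
```

```text
[[ 0.49942926 -0.0214388   0.038     ]
 [ 0.45952403 -0.02419062  0.024     ]]
[[426.27869414 155.35575816]] 0.11745003778945105
t 5.15 pos [ 0.4847 -0.1821  0.1402] world d [ 14.8 160.7  -0.2] F [-0.3  0.1 -0.4] open 0.117 
 shift now-axes [161.3   3.7  -0. ] goal-axes [  25.8 -159.3    0.2] turn [ 3.000e-03 -1.000e-03  1.433e+00]
```

View pics/scene2c.png

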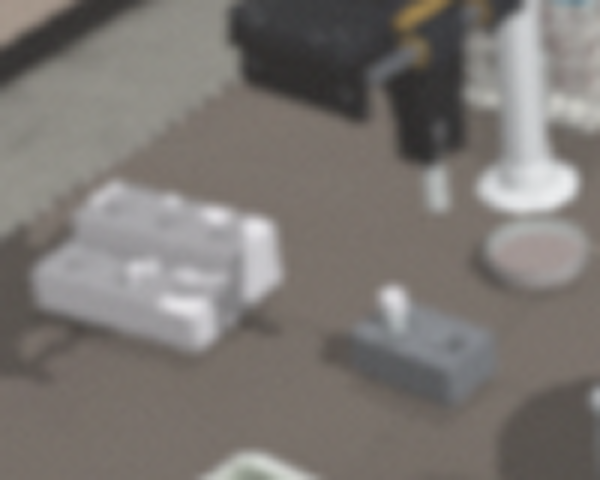

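```bash
python3 -c "
from h import *
q=lambda P:(proj(P,'scene')-[200,150])*6
print(q([[.4847,-.1821,.107],[.4847,-.1821,.157],[.4871,-.1464,.042],[.4871,-.1464,.032],[.4847,-.1823,.024]]))
import cv2
im=cv2.imread('pics/scene2.png')
cv2.imwrite('pics/z.png',cv2.resize(im[160:190,258:288],None,fx=18,fy=18,interpolation=cv2.INTER_CUBIC))"
```

```text
[[431.99909733 210.99114273]
 [423.31097665 126.44101007]
 [390.48405043 295.48866046]
 [392.28792443 310.87184114]
 [445.86942107 343.07143643]]
```

View pics/z.png

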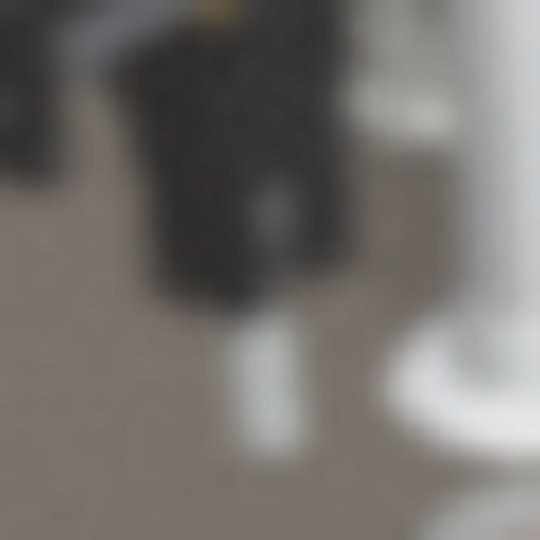

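drive_tool --motion '[[[0,0,0],[0,0,0.1433]],[[0,0,0],[0,0,0.1433]],[[0,0,0],[0,0,0.1433]],[[0,0,0],[0,0,0.1433]],[[0,0,0],[0,0,0.1433]]]'

```text
time_s: 5.65
position: [0.4829, -0.1811, 0.1374]
tcp_rot: [[0.711, 0.703, -0.003], [0.703, -0.711, 0.002], [-0.001, -0.003, -1.0]]
force: [-0.8, -0.2, 0.1]
opening: 0.116
grasp_force: 30.0
```

drive_tool --motion '[[[0,0,0],[0,0,0.1433]],[[0,0,0],[0,0,0.1433]],[[0,0,0],[0,0,0.1433]],[[0,0,0],[0,0,0.1433]],[[0,0,0],[0,0,0.1433]]]'

```text
time_s: 6.15
position: [0.4829, -0.1811, 0.1374]
tcp_rot: [[0.998, 0.063, -0.003], [0.063, -0.998, 0.002], [-0.003, -0.002, -1.0]]
force: [-0.0, 0.3, -0.3]
opening: 0.12
grasp_force: 30.0
```

drive_tool --motion '[[[6,-40,0],[0,0,0]],[[7,-40,0],[0,0,0]],[[7,-40,0],[0,0,0]],[[5.8,-39.3,0],[0,0,0]],[[0,0,20],[0,0,0]]]'

```text
time_s: 6.65
position: [0.4987, -0.0168, 0.1191]
tcp_rot: [[0.997, 0.074, 0.001], [0.074, -0.997, 0.001], [0.001, -0.001, -1.0]]
force: [-0.3, -0.3, -0.4]
opening: 0.12
grasp_force: 30.0
```

drive_tool --motion '[[[0,0,20],[0,0,0]],[[0,0,10],[0,0,0]],[[0,0,5],[0,0,0]],[[0,0,0],[0,0,0]],[[0,0,0],[0,0,0]]]'

```text
time_s: 7.15
position: [0.499, -0.0214, 0.0842]
tcp_rot: [[0.998, 0.068, 0.0], [0.068, -0.998, -0.0], [0.0, 0.0, -1.0]]
force: [-0.6, 0.0, -0.0]
opening: 0.121
grasp_force: 30.0
```

```bash
python3 -c "
from h import *
import cv2
im=capture('scene')[:,:,::-1]; cv2.imwrite('pics/scene3.png',im)
cv2.imwrite('pics/scene3c.png',cv2.resize(im[155:215,200:260],None,fx=10,fy=10,interpolation=cv2.INTER_CUBIC))
print(read_state()['joint_positions'].round())
rack=[.4770,.0131,.06885]
P=place(rack,[[.02,-.036,.038],[-.02,-.036,.024],[.02,0,.038],[.02,.036,.038]]); print((proj(P,'scene')-[200,155])*10)
s=read_state(); print((proj(s['position']-[0,0,.0332],'scene')-[200,155])*10)
to(P[0],3.94+90)"
```

```text
[-15.  34. 107.   0.  40.  71.]
[[371.6950527  338.27197928]
 [307.88907347 432.90907735]
 [284.20686847 315.49716109]
 [198.35611857 293.14859782]]
[[365.86935783 304.99277786]]
t 7.2 pos [ 0.4992 -0.0215  0.0846] world d [  0.2   0.  -46.6] F [ 0.7 -0.3  0.5] open 0.12 
 shift now-axes [ 0.2 -0.  46.6] goal-axes [ 0.2 -0.  46.6] turn [ 0.    -0.001 -0.001]
```

View pics/scene3c.png

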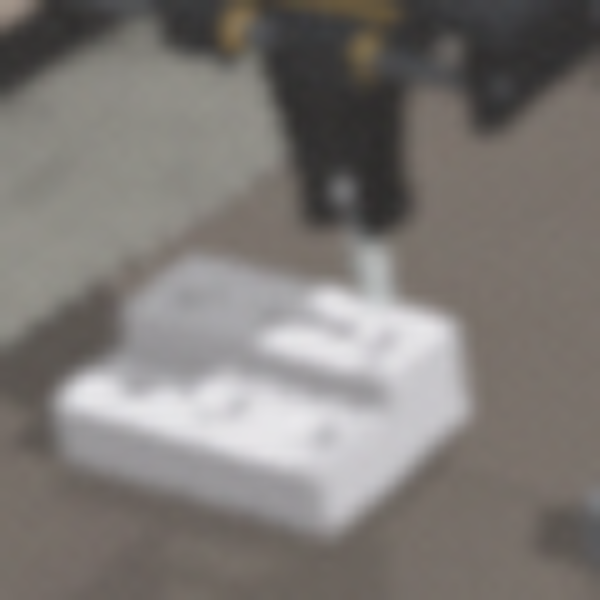

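drive_tool --motion '[[[0,0,8],[0,0,0]],[[0,0,8],[0,0,0]],[[0,0,6],[0,0,0]],[[0,0,0],[0,0,0]]]'

```text
time_s: 7.6
position: [0.4981, -0.0209, 0.0614]
tcp_rot: [[0.998, 0.069, -0.002], [0.069, -0.998, 0.0], [-0.002, -0.001, -1.0]]
force: [0.3, 0.4, 0.7]
opening: 0.118
grasp_force: 30.1
```

drive_tool --motion '[[[0,0,6],[0,0,0]],[[0,0,6],[0,0,0]],[[0,0,4],[0,0,0]],[[0,0,0],[0,0,0]],[[0,0,0],[0,0,0]]]'

```text
time_s: 8.1
position: [0.4986, -0.021, 0.0459]
tcp_rot: [[0.998, 0.069, -0.0], [0.069, -0.998, 0.0], [-0.0, -0.0, -1.0]]
force: [0.2, 0.2, 0.5]
opening: 0.123
grasp_force: 30.1
```

drive_tool --motion '[[[0,0,3],[0,0,0]],[[0,0,1.5],[0,0,0]],[[0,0,0],[0,0,0]]]'

```text
time_s: 8.4
position: [0.4986, -0.021, 0.0415]
tcp_rot: [[0.998, 0.069, -0.0], [0.069, -0.998, 0.0], [-0.0, -0.0, -1.0]]
force: [-0.2, -0.1, -0.4]
opening: 0.119
grasp_force: 30.1
```

drive_tool --motion '[[[0,0,1],[0,0,0]],[[0,0,0],[0,0,0]]]'

```text
time_s: 8.6
position: [0.4987, -0.021, 0.0406]
tcp_rot: [[0.998, 0.069, -0.0], [0.069, -0.998, 0.0], [-0.0, -0.0, -1.0]]
force: [0.3, -0.2, -0.8]
opening: 0.123
grasp_force: 30.1
```

drive_tool --motion '[[[0,0,0.7],[0,0,0]],[[0,0,0],[0,0,0]],[[0,0,0],[0,0,0]]]'

```text
time_s: 8.9
position: [0.4988, -0.021, 0.04]
tcp_rot: [[0.998, 0.069, 0.0], [0.069, -0.998, -0.0], [0.0, 0.0, -1.0]]
force: [0.2, 0.5, 0.1]
opening: 0.125
grasp_force: 30.1
```

drive_tool --motion '[[[0,0,0],[0,0,0]],[[0,0,0],[0,0,0]],[[0,0,0],[0,0,0]],[[0,0,0],[0,0,0]]]' --gripper 0.4

```text
time_s: 9.3
position: [0.4988, -0.021, 0.04]
tcp_rot: [[0.998, 0.069, 0.0], [0.069, -0.998, -0.0], [0.0, 0.0, -1.0]]
force: [-0.6, 0.0, -0.3]
opening: 0.365
grasp_force: 0.0
```

drive_tool --motion '[[[0,0,-10],[0,0,0]],[[0,0,-20],[0,0,0]],[[0,0,0],[0,0,0]]]'

```text
time_s: 9.6
position: [0.5004, -0.0214, 0.0721]
tcp_rot: [[0.998, 0.069, 0.005], [0.069, -0.998, -0.001], [0.005, 0.002, -1.0]]
force: [0.6, 0.0, 0.0]
opening: 0.398
grasp_force: 0.0
```

drive_tool --motion '[[[0,0,0],[0,0,0]],[[0,0,0],[0,0,0]],[[0,0,0],[0,0,0]],[[0,0,0],[0,0,0]],[[0,0,0],[0,0,0]]]' --gripper 0

```text
time_s: 10.1
position: [0.4985, -0.021, 0.0696]
tcp_rot: [[0.998, 0.069, -0.001], [0.069, -0.998, 0.0], [-0.001, -0.0, -1.0]]
force: [0.6, 0.1, -0.4]
opening: 0.047
grasp_force: 0.0
```

drive_tool --motion '[[[0,0,8],[0,0,0]],[[0,0,3],[0,0,0]],[[0,0,1.5],[0,0,0]],[[0,0,0],[0,0,0]]]'

```text
time_s: 10.5
position: [0.4984, -0.0209, 0.057]
tcp_rot: [[0.998, 0.069, -0.001], [0.069, -0.998, 0.0], [-0.001, -0.0, -1.0]]
force: [-0.8, 0.9, 0.8]
opening: 0.004
grasp_force: 0.0
```

drive_tool --motion '[[[0,0,1],[0,0,0]],[[0,0,0],[0,0,0]]]'

```text
time_s: 10.7
position: [0.4989, -0.0211, 0.0565]
tcp_rot: [[0.998, 0.069, 0.0], [0.069, -0.998, -0.0], [0.0, 0.0, -1.0]]
force: [-0.6, -0.0, -0.8]
opening: 0.005
grasp_force: 0.0
```

drive_tool --motion '[[[0,0,0.5],[0,0,0]],[[0,0,0],[0,0,0]]]'

```text
time_s: 10.9
position: [0.4992, -0.0211, 0.0564]
tcp_rot: [[0.998, 0.069, 0.001], [0.069, -0.998, -0.0], [0.001, 0.0, -1.0]]
force: [0.0, -0.3, 2.9]
opening: 0.007
grasp_force: 1.8
```

drive_tool --motion '[[[0,0,0.5],[0,0,0]],[[0,0,0],[0,0,0]]]'

```text
time_s: 11.1
position: [0.4995, -0.0213, 0.0563]
tcp_rot: [[0.998, 0.069, 0.002], [0.069, -0.998, -0.001], [0.002, 0.001, -1.0]]
force: [-1.4, 0.2, 7.4]
opening: 0.004
grasp_force: 3.7
```

drive_tool --motion '[[[0,0,-10],[0,0,0]],[[0,0,-30],[0,0,0]],[[0,0,-30],[0,0,0]],[[0,0,0],[0,0,0]]]' --gripper 0.6

```text
time_s: 11.5
position: [0.5012, -0.0215, 0.1289]
tcp_rot: [[0.998, 0.069, 0.007], [0.069, -0.998, -0.002], [0.007, 0.002, -1.0]]
force: [-0.5, 0.1, 0.7]
opening: 0.284
grasp_force: 0.0
```

drive_tool --motion '[[[0,0,0],[0,0,-0.1433]],[[0,0,0],[0,0,-0.1433]],[[0,0,0],[0,0,-0.1433]],[[0,0,0],[0,0,-0.1433]],[[0,0,0],[0,0,-0.1433]]]'

```text
time_s: 12.0
position: [0.4981, -0.0209, 0.1249]
tcp_rot: [[0.703, 0.711, -0.001], [0.711, -0.703, 0.0], [-0.001, -0.001, -1.0]]
force: [0.2, -0.0, 0.6]
opening: 0.594
grasp_force: 0.0
```

drive_tool --motion '[[[0,0,0],[0,0,-0.1433]],[[0,0,0],[0,0,-0.1433]],[[0,0,0],[0,0,-0.1433]],[[0,0,0],[0,0,-0.1433]],[[0,0,0],[0,0,-0.1433]]]'

```text
time_s: 12.5
position: [0.498, -0.0208, 0.1249]
tcp_rot: [[0.063, 0.998, -0.002], [0.998, -0.063, 0.0], [0.0, -0.002, -1.0]]
force: [0.6, -0.5, 0.1]
opening: 0.602
grasp_force: 0.0
```

```bash
python3 -c "
from h import *
to(np.array([.4871,-.1464,.0600]),-3.8)"
```

```text
t 12.5 pos [ 0.498  -0.0208  0.1249] world d [ -10.9 -125.6  -64.9] F [ 0.6 -0.5  0.1] open 0.602 
 shift now-axes [-126.    -2.9   64.9] goal-axes [-126.    -2.6   64.9] turn [-0.002 -0.     0.003]
```

drive_tool --motion '[[[-42,-1,0],[0,0,0]],[[-42,-1,0],[0,0,0]],[[-42,-0.8,15],[0,0,0]],[[0,0,25],[0,0,0]],[[0,0,25],[0,0,0]]]'

```text
time_s: 13.0
position: [0.4872, -0.1483, 0.0597]
tcp_rot: [[0.072, 0.997, 0.001], [0.997, -0.072, -0.0], [-0.0, 0.001, -1.0]]
force: [-0.6, 1.3, -0.1]
opening: 0.598
grasp_force: 0.0
```

drive_tool --motion '[[[0,0,0],[0,0,0]],[[0,0,0],[0,0,0]]]'

```text
time_s: 13.2
position: [0.4866, -0.1461, 0.06]
tcp_rot: [[0.069, 0.998, -0.002], [0.998, -0.069, 0.001], [0.001, -0.002, -1.0]]
force: [-0.2, -0.2, -0.2]
opening: 0.601
grasp_force: 0.0
```

```bash
python3 -c "
from h import *
to(np.array([.4871,-.1464,.0260]),-3.8)"
```

```text
t 13.2 pos [ 0.4866 -0.1461  0.06  ] world d [  0.5  -0.3 -34. ] F [-0.2 -0.2 -0.2] open 0.601 
 shift now-axes [-0.3  0.5 34. ] goal-axes [-0.2  0.5 34. ] turn [-0.002 -0.001 -0.003]
```

drive_tool --motion '[[[-0.3,0.5,14],[0,0,0]],[[0,0,12],[0,0,0]],[[0,0,6.5],[0,0,0]],[[0,0,0],[0,0,0]],[[0,0,0],[0,0,0]]]'

```text
time_s: 13.7
position: [0.4879, -0.1468, 0.0282]
tcp_rot: [[0.069, 0.998, 0.0], [0.998, -0.069, -0.0], [-0.0, 0.0, -1.0]]
force: [0.5, -0.2, -0.2]
opening: 0.599
grasp_force: 0.0
```

drive_tool --motion '[[[0,0,0],[0,0,0]],[[0,0,0],[0,0,0]],[[0,0,0],[0,0,0]],[[0,0,0],[0,0,0]],[[0,0,0],[0,0,0]]]' --gripper 0

```text
time_s: 14.2
position: [0.4878, -0.1469, 0.0281]
tcp_rot: [[0.069, 0.998, 0.0], [0.998, -0.069, -0.0], [-0.0, 0.0, -1.0]]
force: [0.4, 0.8, -0.5]
opening: 0.231
grasp_force: 0.0
```

drive_tool --motion '[[[0,0,0],[0,0,0]],[[0,0,0],[0,0,0]],[[0,0,0],[0,0,0]]]'

```text
time_s: 14.5
position: [0.4877, -0.1469, 0.0279]
tcp_rot: [[0.069, 0.998, -0.0], [0.998, -0.069, 0.0], [0.0, -0.0, -1.0]]
force: [-0.8, -0.7, 0.1]
opening: 0.115
grasp_force: 30.0
```

drive_tool --motion '[[[0,0,-20],[0,0,0]],[[0,0,-30],[0,0,0]],[[0,0,-30],[0,0,0]],[[0,0,-10],[0,0,0]],[[0,0,0],[0,0,0]]]'

```text
time_s: 15.0
position: [0.4886, -0.1473, 0.1192]
tcp_rot: [[0.069, 0.998, 0.003], [0.998, -0.069, -0.002], [-0.002, 0.003, -1.0]]
force: [0.4, 0.2, -0.4]
opening: 0.118
grasp_force: 30.0
```

drive_tool --motion '[[[0,0,0],[0,0,0.1433]],[[0,0,0],[0,0,0.1433]],[[0,0,0],[0,0,0.1433]],[[0,0,0],[0,0,0.1433]],[[0,0,0],[0,0,0.1433]]]'

```text
time_s: 15.5
position: [0.4867, -0.1463, 0.1162]
tcp_rot: [[0.711, 0.703, -0.003], [0.703, -0.711, 0.002], [-0.001, -0.003, -1.0]]
force: [-0.7, 0.7, -0.3]
opening: 0.119
grasp_force: 30.0
```

drive_tool --motion '[[[0,0,0],[0,0,0.1433]],[[0,0,0],[0,0,0.1433]],[[0,0,0],[0,0,0.1433]],[[0,0,0],[0,0,0.1433]],[[0,0,0],[0,0,0.1433]]]'

```text
time_s: 16.0
position: [0.4867, -0.1463, 0.1161]
tcp_rot: [[0.998, 0.063, -0.003], [0.063, -0.998, 0.002], [-0.003, -0.002, -1.0]]
force: [0.2, -0.6, 0.3]
opening: 0.12
grasp_force: 30.0
```

```bash
python3 -c "
from h import *
P=place([.4770,.0131,.06885],[[-.02,0,.024],[-.02,-.036,.024]]); print(P)
for p in P: to(p*[1,1,0]+[0,0,.08],93.94)"
```

```text
[[ 0.45704738  0.01172409  0.024     ]
 [ 0.45952403 -0.02419062  0.024     ]]
t 16.0 pos [ 0.4867 -0.1463  0.1161] world d [-29.6 158.  -36.1] F [ 0.2 -0.6  0.3] open 0.12 
 shift now-axes [ -19.5 -159.5   36.5] goal-axes [ -18.7 -159.7   36.1] turn [-0.002  0.003 -0.006]
t 16.0 pos [ 0.4867 -0.1463  0.1161] world d [-27.1 122.1 -36.1] F [ 0.2 -0.6  0.3] open 0.12 
 shift now-axes [ -19.3 -123.5   36.4] goal-axes [ -18.7 -123.7   36.1] turn [-0.002  0.003 -0.006]
```

drive_tool --motion '[[[-5,-40,0],[0,0,0]],[[-5,-40,0],[0,0,0]],[[-5,-40,0],[0,0,0]],[[-4,-39.6,0],[0,0,0]],[[0,0,20],[0,0,0]]]'

```text
time_s: 16.5
position: [0.4556, 0.0151, 0.0977]
tcp_rot: [[0.997, 0.074, -0.002], [0.074, -0.997, 0.001], [-0.002, -0.001, -1.0]]
force: [-0.1, -0.2, -1.2]
opening: 0.125
grasp_force: 30.0
```

drive_tool --motion '[[[0,0,16],[0,0,0]],[[0,0,0],[0,0,0]],[[0,0,0],[0,0,0]]]'

```text
time_s: 16.8
position: [0.457, 0.0112, 0.081]
tcp_rot: [[0.998, 0.069, -0.003], [0.069, -0.998, 0.001], [-0.003, -0.001, -1.0]]
force: [-0.7, -0.1, -0.2]
opening: 0.122
grasp_force: 30.0
```

```bash
python3 -c "
from h import *
import cv2
im=capture('scene')[:,:,::-1]; cv2.imwrite('pics/scene4.png',im)
cv2.imwrite('pics/scene4c.png',cv2.resize(im[155:215,200:260],None,fx=10,fy=10,interpolation=cv2.INTER_CUBIC))
P=place([.4770,.0131,.06885],[[-.02,0,.024]]); print((proj(P,'scene')-[200,155])*10)
s=read_state(); print((proj(s['position']-[0,0,.0219],'scene')-[200,155])*10)
to(P[0],93.94)"
```

```text
[[219.64817681 408.87103259]]
[[205.40659784 318.75479412]]
t 16.85 pos [0.4576 0.0109 0.0815] world d [ -0.5   0.8 -57.5] F [0.1 0.3 0.3] open 0.122 
 shift now-axes [-0.4 -0.8 57.5] goal-axes [-0.5 -0.8 57.5] turn [-0.     0.001 -0.   ]
```

View pics/scene4c.png

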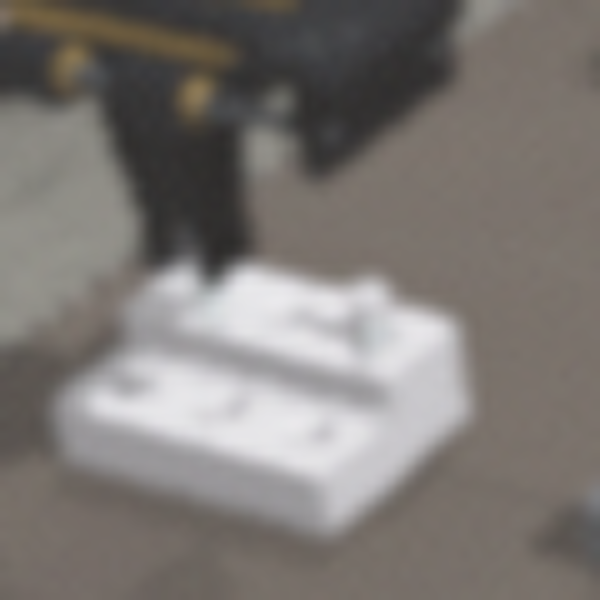

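drive_tool --motion '[[[-0.3,-0.6,15],[0,0,0]],[[0,0,10],[0,0,0]],[[0,0,6],[0,0,0]],[[0,0,0],[0,0,0]]]'

```text
time_s: 17.25
position: [0.4571, 0.0115, 0.0504]
tcp_rot: [[0.998, 0.068, -0.001], [0.068, -0.998, 0.0], [-0.001, -0.0, -1.0]]
force: [0.4, 0.9, 0.1]
opening: 0.12
grasp_force: 30.0
```

drive_tool --motion '[[[0,0,5],[0,0,0]],[[0,0,5],[0,0,0]],[[0,0,5],[0,0,0]],[[0,0,0],[0,0,0]],[[0,0,0],[0,0,0]]]'

```text
time_s: 17.75
position: [0.4578, 0.0117, 0.0379]
tcp_rot: [[0.998, 0.069, 0.002], [0.069, -0.998, -0.0], [0.002, 0.001, -1.0]]
force: [-2.4, 1.7, 20.3]
opening: 0.119
grasp_force: 30.0
```

drive_tool --motion '[[[0,0,-2],[0,0,0]],[[0,0,0],[0,0,0]]]'

```text
time_s: 17.95
position: [0.458, 0.0116, 0.0387]
tcp_rot: [[0.998, 0.069, 0.002], [0.069, -0.998, -0.0], [0.002, 0.0, -1.0]]
force: [-0.9, 0.2, 7.7]
opening: 0.124
grasp_force: 30.0
```

```bash
python3 -c "
from h import *
import cv2
s=read_state(); print(s['position'],s['force'],s['moment'])
im=capture('scene')[:,:,::-1]
a=cv2.resize(im[170:210,200:250],None,fx=8,fy=8,interpolation=cv2.INTER_CUBIC)
im=capture('top')[:,:,::-1]
b=cv2.resize(im[190:240,140:190],None,fx=6.4,fy=6.4,interpolation=cv2.INTER_CUBIC)
cv2.imwrite('pics/c5.png',np.hstack([a,b[:320]]))
print((proj([s['position'],s['position']-[0,0,.0219]],'scene')-[200,170])*8)"
```

```text
[0.45799068 0.01158267 0.03869578] [-0.90565725  0.23115309  7.65390871] [ 0.12018182  0.09577735 -0.02026796]
[[171.85982273 176.67429756]
 [180.18390835 220.37292448]]
```

View pics/c5.png

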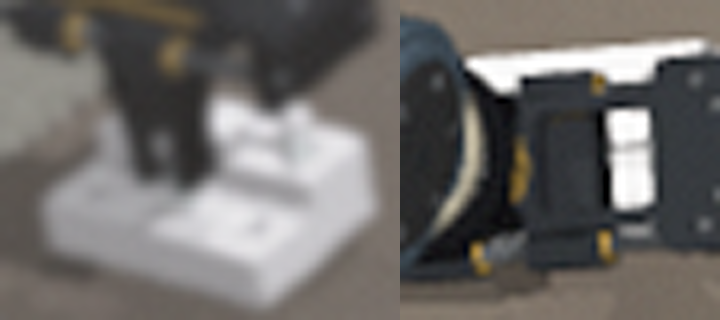

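drive_tool --motion '[[[0,0,-2.5],[0,0,0]],[[0,0,0],[0,0,0]],[[0,0,0],[0,0,0]]]'

```text
time_s: 18.35
position: [0.4574, 0.0116, 0.0403]
tcp_rot: [[0.998, 0.069, -0.0], [0.069, -0.998, 0.0], [-0.0, -0.0, -1.0]]
force: [0.6, 0.1, -0.6]
opening: 0.12
grasp_force: 30.0
```

```bash
python3 -c "
from h import *
s=read_state(); print(s['position'],s['force'],s['moment'])"
```

```text
[0.45743325 0.011613   0.04025061] [ 0.62353526  0.13306755 -0.6300123 ] [-0.00835294  0.01297624 -0.00946015]
```

drive_tool --motion '[[[1.5,0,0],[0,0,0]],[[1.5,0,0],[0,0,0]],[[0,0,0],[0,0,0]]]'

```text
time_s: 18.65
position: [0.4609, 0.0118, 0.0403]
tcp_rot: [[0.998, 0.069, 0.0], [0.069, -0.998, -0.0], [0.0, 0.0, -1.0]]
force: [-0.1, 0.0, 0.1]
opening: 0.122
grasp_force: 30.0
```

drive_tool --motion '[[[-2,0,0],[0,0,0]],[[-2,0,0],[0,0,0]],[[-2,0,0],[0,0,0]],[[0,0,0],[0,0,0]]]'

```text
time_s: 19.05
position: [0.4538, 0.0115, 0.0404]
tcp_rot: [[0.998, 0.069, -0.001], [0.069, -0.998, 0.0], [-0.001, -0.0, -1.0]]
force: [-0.3, -0.2, -0.5]
opening: 0.12
grasp_force: 30.0
```

drive_tool --motion '[[[3,0,-25],[0,0,0]],[[0,0,-40],[0,0,0]],[[0,0,-35],[0,0,0]],[[0,45,0],[0,0,0]],[[0,45,0],[0,0,0]]]'

```text
time_s: 19.55
position: [0.4645, -0.0783, 0.1421]
tcp_rot: [[0.997, 0.073, 0.004], [0.073, -0.997, -0.001], [0.003, 0.002, -1.0]]
force: [1.3, -1.0, -0.9]
opening: 0.122
grasp_force: 30.0
```

drive_tool --motion '[[[0,45,0],[0,0,0]],[[0,45,0],[0,0,0]],[[0,0,0],[0,0,0]],[[0,0,0],[0,0,0]]]'

```text
time_s: 19.95
position: [0.4694, -0.1687, 0.1402]
tcp_rot: [[0.998, 0.066, -0.001], [0.066, -0.998, 0.001], [-0.001, -0.001, -1.0]]
force: [0.3, -0.6, -1.0]
opening: 0.124
grasp_force: 30.0
```

```bash
python3 -c "
from h import *
import cv2
im=capture('scene'); cv2.imwrite('pics/s6.png',im[:,:,::-1]); s=read_state(); p=s['position']; print(p)
q=proj([p,p-[0,0,.0219],p-[0,0,.0145]],'scene'); print(q)
u,v=q[0].astype(int)
print('cols',u-12,'to',u+17)
g=im.mean(2).astype(int)
for r in range(v-14,v+22): print(r,' '.join('%3d'%x for x in g[r,u-12:u+18]))"
```

```text
[ 0.46892146 -0.16733467  0.14013   ]
[[264.0486962  177.10946241]
 [264.75585315 183.27736192]
 [264.51854017 181.20749242]]
cols 252 to 281
163 114 114 112  99  75  53  45  47  49  49  50  49  52  50  48  48  46  47  53  66  79  84  87  98 119 127 117  97  69  54
164 113 114 111 103  82  59  48  48  50  49  49  48  49  47  46  46  45  46  55  70  85  91  92 105 129 145 140 117  80  53
165 114 114 114 108  92  68  50  49  49  48  49  49  48  46  46  47  44  49  61  78  90  95  97 105 126 148 151 132  90  59
166 115 112 114 111  99  77  54  47  47  49  49  48  49  48  47  43  47  50  67  86  96 100 103 106 116 135 142 128  95  68
167 114 114 114 114 104  83  60  48  51  48  47  48  48  46  46  46  45  53  73  94 106 108 107 107 105 112 117 113  94  78
168 116 115 115 115 109  93  65  51  48  48  49  50  50  48  45  45  46  54  77 101 112 114 111 108 104 104 103 103  96  92
169 116 115 115 116 112  99  73  52  50  50  53  57  56  49  47  45  46  53  81 104 113 112 113 109 105 103 102  99  99  99
170 115 115 114 115 112 102  80  57  49  53  70  83  80  61  46  44  44  55  80 103 112 11
[... 2805 characters left out ...]
 114 112 114 113 114 113 114 113 113 113 114 113 113 114 114 105  94  89  94 112
194 113 114 114 112 114 114 114 113 113 113 112 112 113 114 113 114 113 112 114 112 113 112 113 114 114 107  95  88  86  96
195 114 115 113 115 113 112 112 113 112 113 114 113 114 113 114 113 113 114 112 113 113 113 113 113 113 112 101  93  86  86
196 113 112 115 112 113 113 114 113 115 115 112 113 113 113 114 112 113 112 113 112 113 112 114 114 113 112 109 102  93  87
197 114 114 113 112 114 114 114 113 113 113 112 112 113 112 114 113 113 113 113 113 112 113 111 113 113 112 111 110 104  96
198 113 113 113 114 112 114 113 113 113 112 114 113 113 115 115 114 112 115 112 112 113 113 113 112 111 113 113 113 112 106
```

drive_tool --motion '[[[0,-45,0],[0,0,0]],[[0,-45,0],[0,0,0]],[[0,-45,0],[0,0,0]],[[0,-45,0],[0,0,0]],[[0,0,40],[0,0,0]]]'

```text
time_s: 20.5
position: [0.4579, 0.0176, 0.1033]
tcp_rot: [[0.997, 0.078, 0.007], [0.078, -0.997, -0.0], [0.007, 0.001, -1.0]]
force: [1.2, -1.2, -0.7]
opening: 0.121
grasp_force: 30.0
```

drive_tool --motion '[[[0,0,40],[0,0,0]],[[0,0,15],[0,0,0]],[[0,0,0],[0,0,0]],[[0,0,0],[0,0,0]]]'

```text
time_s: 20.9
position: [0.4568, 0.0128, 0.0456]
tcp_rot: [[0.998, 0.071, -0.001], [0.071, -0.998, 0.0], [-0.001, -0.0, -1.0]]
force: [-0.3, 0.2, -0.2]
opening: 0.124
grasp_force: 30.0
```

```bash
python3 -c "
from h import *
to(np.array([.4570,.0117,.0390]),93.94)"
```

```text
t 20.9 pos [0.4568 0.0128 0.0456] world d [ 0.2 -1.1 -6.6] F [-0.3  0.2 -0.2] open 0.124 
 shift now-axes [0.2 1.1 6.6] goal-axes [0.2 1.1 6.6] turn [-0.     0.001  0.002]
```

drive_tool --motion '[[[0.2,1.1,4],[0,0,0]],[[0,0,2],[0,0,0]],[[0,0,1.2],[0,0,0]],[[0,0,0],[0,0,0]]]'

```text
time_s: 21.3
position: [0.4582, 0.0104, 0.0389]
tcp_rot: [[0.998, 0.068, 0.001], [0.068, -0.998, -0.0], [0.001, 0.0, -1.0]]
force: [-1.0, 0.6, 5.0]
opening: 0.119
grasp_force: 30.0
```

drive_tool --motion '[[[1.5,0,0],[0,0,0]],[[0,0,0],[0,0,0]]]'

```text
time_s: 21.5
position: [0.4592, 0.0105, 0.039]
tcp_rot: [[0.998, 0.069, 0.0], [0.069, -0.998, -0.0], [0.0, 0.0, -1.0]]
force: [-2.3, -0.2, 6.5]
opening: 0.12
grasp_force: 30.0
```

drive_tool --motion '[[[1.5,0,0],[0,0,0]],[[0,0,0],[0,0,0]]]'

```text
time_s: 21.7
position: [0.46, 0.0107, 0.039]
tcp_rot: [[0.998, 0.069, -0.001], [0.069, -0.998, -0.0], [-0.001, -0.0, -1.0]]
force: [-1.9, -1.9, 8.2]
opening: 0.121
grasp_force: 30.0
```

drive_tool --motion '[[[-2.5,0,0],[0,0,0]],[[-2,0,0],[0,0,0]],[[0,0,0],[0,0,0]]]'

```text
time_s: 22.0
position: [0.4571, 0.0102, 0.0388]
tcp_rot: [[0.998, 0.068, 0.002], [0.068, -0.998, -0.0], [0.002, 0.001, -1.0]]
force: [0.9, 1.5, 5.0]
opening: 0.116
grasp_force: 30.0
```

drive_tool --motion '[[[-1.5,0,0],[0,0,0]],[[0,0,0],[0,0,0]]]'

```text
time_s: 22.2
position: [0.4561, 0.01, 0.0387]
tcp_rot: [[0.998, 0.068, 0.003], [0.068, -0.998, -0.001], [0.003, 0.001, -1.0]]
force: [0.8, 0.3, 6.1]
opening: 0.121
grasp_force: 30.0
```

drive_tool --motion '[[[-1.5,0,0],[0,0,0]],[[0,0,0],[0,0,0]]]'

```text
time_s: 22.4
position: [0.4546, 0.0099, 0.0386]
tcp_rot: [[0.998, 0.069, 0.003], [0.069, -0.998, -0.001], [0.003, 0.001, -1.0]]
force: [2.3, 1.3, 5.2]
opening: 0.121
grasp_force: 30.0
```

```bash
python3 -c "
from h import *
M=[]
for i in range(2):
    s=read_state(); M.append(np.r_[s['force'],s['moment'],s['position']])
print(np.array(M).round(4).tolist())"
```

```text
[[2.2623, 1.3059, 5.2291, 0.0189, -0.3805, 0.0112, 0.4546, 0.0099, 0.0386], [2.2623, 1.3059, 5.2291, 0.0189, -0.3805, 0.0112, 0.4546, 0.0099, 0.0386]]
```

```bash
cat > mom.py <<'E'
from h import *
import sys
D=[]
for i in range(int(sys.argv[1])):
    capture('scene'); s=read_state(); D.append(np.r_[s['force'],s['moment'],s['position']])
D=np.array(D); print(D.mean(0).round(4).tolist(), D[:,:6].std(0).round(3).tolist())
m=D.mean(0)
for rz in(-.15,-.2,0):
    print(rz,'rx',(rz*m[0]-m[4])/m[2]*1e3,'ry',(m[3]+rz*m[1])/m[2]*1e3)
E
python3 mom.py 12
```

```text
[1.9801, 0.4331, 5.8135, 0.0846, -0.369, 0.0122, 0.4546, 0.0099, 0.0386] [0.503, 0.644, 0.557, 0.034, 0.027, 0.031]
-0.15 rx 12.386884517394476 ry 3.370957682017757
-0.2 rx -4.643554573313093 ry -0.3541810999270204
0 rx 63.47820178951714 ry 14.546374027852083
```

drive_tool --motion '[[[2,0,0],[0,0,0]],[[2.5,0,0],[0,0,0]],[[0,0,0],[0,0,0]]]'

```text
time_s: 23.3
position: [0.4574, 0.0104, 0.0387]
tcp_rot: [[0.998, 0.069, -0.001], [0.069, -0.998, -0.0], [-0.001, 0.0, -1.0]]
force: [-0.7, -0.8, 9.5]
opening: 0.119
grasp_force: 30.0
```

```bash
python3 mom.py 12
```

```text
[-0.7118, -0.8416, 9.2006, -0.1999, 0.1747, 0.004, 0.4572, 0.0104, 0.0387] [0.607, 0.501, 0.625, 0.034, 0.03, 0.031]
-0.15 rx -7.385037548411531 ry -8.00158789071342
-0.2 rx -3.5168101695329845 ry -3.428103024720992
0 rx -18.989719685047167 ry -21.7220424886907
```

drive_tool --motion '[[[0,0,-3],[0,0,0]],[[4,-1,0],[0,0,0]],[[0,0,2],[0,0,0]],[[0,0,1],[0,0,0]],[[0,0,0],[0,0,0]]]'

```text
time_s: 24.4
position: [0.4623, 0.0118, 0.0389]
tcp_rot: [[0.998, 0.069, 0.001], [0.069, -0.998, -0.0], [0.001, 0.0, -1.0]]
force: [-1.2, -0.4, 10.9]
opening: 0.118
grasp_force: 30.0
```

```bash
sed -i 's/(-.15,-.2,0)/(-.197,)/' mom.py; python3 mom.py 8
```

```text
[-0.157, 0.1902, 10.5619, 0.0852, 0.0825, 0.0133, 0.4623, 0.0118, 0.0389] [0.627, 0.518, 0.527, 0.025, 0.026, 0.025]
-0.197 rx -4.881078024146874 ry 4.520131618335878
```

drive_tool --motion '[[[0,0,-30],[0,0,0]],[[0,0,-40],[0,0,0]],[[0,45,-30],[0,0,0]],[[0,45,0],[0,0,0]],[[0,45,0],[0,0,0]]]'

```text
time_s: 25.3
position: [0.4712, -0.1207, 0.1369]
tcp_rot: [[0.998, 0.071, 0.002], [0.071, -0.998, -0.001], [0.002, 0.001, -1.0]]
force: [1.3, 1.0, -0.9]
opening: 0.121
grasp_force: 30.0
```

drive_tool --motion '[[[0,45,0],[0,0,0]],[[0,0,0],[0,0,0]],[[0,0,0],[0,0,0]],[[0,0,0],[0,0,0]],[[0,0,0],[0,0,0]]]'

```text
time_s: 25.8
position: [0.4731, -0.1626, 0.1356]
tcp_rot: [[0.998, 0.071, -0.002], [0.071, -0.998, 0.001], [-0.002, -0.001, -1.0]]
force: [0.2, -0.7, -0.5]
opening: 0.119
grasp_force: 30.0
```

```bash
cat > bot.py <<'E'
from h import *
import sys,os
a=np.mean([capture('scene').mean(2) for _ in range(4)],0); s=read_state(); p=s['position']; q=proj(p-[0,0,.0147],'scene')[0]
print(p.round(4),'x-axis',s['tcp_rot'][:2,0].round(3),'proj',q.round(2))
u,v=q.round().astype(int); r0,c0=v-6,u-8
w=a[r0:r0+14,c0:c0+18]; print('rows from',r0,'cols from',c0); print(w.round().astype(int))
E
python3 bot.py
```

```text
[ 0.4738 -0.1633  0.136 ] x-axis [0.998 0.07 ] proj [264.53 181.38]
rows from 175 cols from 257
[[104  84  60  50  62  85  97  81  57  46  44  48  62  87 106 113 110 107]
 [107  89  65  51  57  77  91  82  59  46  47  54  70  93 109 112 111 108]
 [109  97  77  64  70  86  97  88  64  50  56  71  90 105 112 113 112 112]
 [113 106  95  88  92 102 109 102  79  66  74  91 105 112 114 113 114 113]
 [115 113 110 107 108 113 122 124 114 103 100 106 112 114 114 114 113 113]
 [115 115 115 114 114 117 128 144 150 140 125 116 114 114 114 113 113 114]
 [116 114 114 115 115 116 127 143 154 148 130 117 114 113 114 114 113 113]
 [115 115 114 114 114 114 118 124 130 128 120 115 114 114 113 113 114 113]
 [115 114 115 115 115 114 113 114 114 114 113 114 113 113 114 113 114 114]
 [114 114 115 114 114 114 114 114 113 114 113 113 113 114 114 113 113 113]
 [113 114 114 114 114 114 114 113 114 113 113 112 114 113 113 113 112 113]
 [114 114 114 114 114 114 114 113 113 113 113 113 114 112 114 114 112 113]
 [114 114 114 114 114 113 114 113 113 113 113 112 113 113 113 114 113 113]
 [113 113 114 114 114 113 114 114 113 113 112 113 113 113 114 114 113 113]]
```

drive_tool --motion '[[[0,0,0],[0,0,-0.1428]],[[0,0,0],[0,0,-0.1428]],[[0,0,0],[0,0,-0.1428]],[[0,0,0],[0,0,-0.1428]],[[0,0,0],[0,0,-0.1428]]]'

```text
time_s: 26.5
position: [0.4739, -0.1639, 0.1361]
tcp_rot: [[0.704, 0.71, 0.0], [0.71, -0.704, -0.0], [0.0, 0.0, -1.0]]
force: [-0.8, -0.2, -0.4]
opening: 0.12
grasp_force: 30.0
```

drive_tool --motion '[[[0,0,0],[0,0,-0.1428]],[[0,0,0],[0,0,-0.1428]],[[0,0,0],[0,0,-0.1428]],[[0,0,0],[0,0,-0.1428]],[[0,0,0],[0,0,-0.1428]]]'

```text
time_s: 27.0
position: [0.4739, -0.1639, 0.1361]
tcp_rot: [[0.067, 0.998, 0.0], [0.998, -0.067, -0.0], [-0.0, 0.0, -1.0]]
force: [0.4, 0.3, -0.2]
opening: 0.121
grasp_force: 30.0
```

drive_tool --motion '[[[0,0,0],[0,0,-0.1428]],[[0,0,0],[0,0,-0.1428]],[[0,0,0],[0,0,-0.1428]],[[0,0,0],[0,0,-0.1428]],[[0,0,0],[0,0,-0.1428]]]'

```text
time_s: 27.5
position: [0.4739, -0.1639, 0.1361]
tcp_rot: [[-0.603, 0.798, 0.0], [0.798, 0.603, -0.0], [-0.0, 0.0, -1.0]]
force: [0.7, -0.1, -1.0]
opening: 0.122
grasp_force: 30.0
```

drive_tool --motion '[[[0,0,0],[0,0,-0.1428]],[[0,0,0],[0,0,-0.1428]],[[0,0,0],[0,0,-0.1428]],[[0,0,0],[0,0,-0.1428]],[[0,0,0],[0,0,-0.1428]]]'

```text
time_s: 28.0
position: [0.4739, -0.1639, 0.1361]
tcp_rot: [[-0.978, 0.208, 0.0], [0.208, 0.978, -0.0], [-0.0, -0.0, -1.0]]
force: [0.3, -0.8, -0.0]
opening: 0.119
grasp_force: 30.0
```

drive_tool --motion '[[[0,0,0],[0,0,-0.1428]],[[0,0,0],[0,0,-0.1428]],[[0,0,0],[0,0,0]],[[0,0,0],[0,0,0]]]'

```text
time_s: 28.4
position: [0.4738, -0.164, 0.1361]
tcp_rot: [[-0.998, -0.066, 0.0], [-0.066, 0.998, 0.0], [-0.0, 0.0, -1.0]]
force: [-0.5, -1.0, 0.0]
opening: 0.122
grasp_force: 30.0
```

```bash
python3 bot.py
```

```text
[ 0.4738 -0.1643  0.136 ] x-axis [-0.998 -0.068] proj [264.79 181.43]
rows from 175 cols from 257
[[112  97  70  52  59  86 107 100  71  48  45  46  55  79 101 112 111 107]
 [111  99  72  54  58  83 109 109  78  49  45  49  61  82 103 111 110 108]
 [113 101  81  65  67  90 119 121  87  54  49  61  78  96 108 112 112 112]
 [114 108  96  86  88 105 128 131 104  74  68  81  98 108 113 114 114 113]
 [115 112 110 107 107 117 135 146 139 117 101 102 109 113 113 114 114 114]
 [115 115 115 114 115 120 139 160 169 155 128 115 113 114 114 114 113 114]
 [116 116 114 114 115 119 136 160 173 161 133 116 114 114 114 113 114 113]
 [116 115 114 115 115 117 128 144 154 143 124 115 114 114 114 114 113 114]
 [115 115 116 115 114 115 118 124 127 123 116 114 113 114 114 113 113 113]
 [114 114 114 115 115 114 114 115 115 115 114 113 114 114 114 114 114 113]
 [114 114 114 114 115 115 114 114 114 113 114 113 113 114 113 113 114 113]
 [114 114 114 113 114 114 114 113 113 113 113 113 113 114 113 113 113 114]
 [114 113 114 114 114 114 114 114 113 114 113 113 113 113 114 114 114 113]
 [114 113 114 114 114 114 113 113 114 113 113 114 113 114 114 114 113 113]]
```

```bash
python3 -c "
from h import *
to(np.array([.4587,.0119,.0560]),93.94)"
```

```text
t 28.6 pos [ 0.4738 -0.1643  0.136 ] world d [-15.1 176.2 -80. ] F [-0.   0.1 -1. ] open 0.119 
 shift now-axes [  3.2 176.8  80. ] goal-axes [  3.  176.8  80. ] turn [-0.     0.    -0.001]
```

drive_tool --motion '[[[1,44,0],[0,0,0]],[[1,44,0],[0,0,0]],[[1,44,0],[0,0,0]],[[0,44.8,0],[0,0,0]],[[0,0,40],[0,0,0]]]'

```text
time_s: 29.1
position: [0.4607, 0.0158, 0.0989]
tcp_rot: [[-0.997, -0.074, 0.009], [-0.074, 0.997, -0.001], [-0.009, -0.001, -1.0]]
force: [1.1, -0.6, -0.3]
opening: 0.121
grasp_force: 30.0
```

drive_tool --motion '[[[0,0,40],[0,0,0]],[[0,0,0],[0,0,0]],[[0,0,0],[0,0,0]],[[0,0,0],[0,0,0]]]'

```text
time_s: 29.5
position: [0.4599, 0.0113, 0.0575]
tcp_rot: [[-0.998, -0.068, 0.003], [-0.068, 0.998, -0.001], [-0.003, -0.001, -1.0]]
force: [-0.2, -0.2, -0.9]
opening: 0.119
grasp_force: 30.0
```

```bash
python3 -c "
from h import *
to(np.array([.4587,.0119,.0405]),93.94)"
```

```text
t 29.5 pos [0.4599 0.0113 0.0575] world d [ -1.2   0.6 -17. ] F [-0.2 -0.2 -0.9] open 0.119 
 shift now-axes [ 1.2  0.7 17. ] goal-axes [ 1.1  0.7 17. ] turn [-0.001  0.003 -0.001]
```

drive_tool --motion '[[[0.8,0.5,8],[0,0,0]],[[0,0,6],[0,0,0]],[[0,0,3],[0,0,0]],[[0,0,0],[0,0,0]],[[0,0,0],[0,0,0]]]'

```text
time_s: 30.0
position: [0.4579, 0.0122, 0.039]
tcp_rot: [[-0.998, -0.069, 0.0], [-0.069, 0.998, 0.0], [-0.0, -0.0, -1.0]]
force: [-0.0, 0.9, -0.1]
opening: 0.123
grasp_force: 30.0
```

drive_tool --motion '[[[0,0,1.5],[0,0,0]],[[0,0,1],[0,0,0]],[[0,0,0],[0,0,0]]]'

```text
time_s: 30.3
position: [0.4579, 0.0123, 0.0364]
tcp_rot: [[-0.998, -0.069, 0.0], [-0.069, 0.998, 0.0], [-0.0, 0.0, -1.0]]
force: [0.7, 0.9, -0.8]
opening: 0.122
grasp_force: 30.0
```

drive_tool --motion '[[[0,0,2],[0,0,0]],[[0,0,2],[0,0,0]],[[0,0,0],[0,0,0]]]'

```text
time_s: 30.6
position: [0.4578, 0.0123, 0.0322]
tcp_rot: [[-0.998, -0.069, -0.0], [-0.069, 0.998, 0.0], [0.0, 0.0, -1.0]]
force: [0.5, 1.6, -0.1]
opening: 0.121
grasp_force: 30.0
```

drive_tool --motion '[[[0,0,2],[0,0,0]],[[0,0,2.2],[0,0,0]],[[0,0,0],[0,0,0]]]'

```text
time_s: 30.9
position: [0.4577, 0.0123, 0.028]
tcp_rot: [[-0.998, -0.069, -0.0], [-0.069, 0.998, 0.0], [0.0, 0.0, -1.0]]
force: [0.7, 1.1, -2.0]
opening: 0.125
grasp_force: 30.0
```

drive_tool --motion '[[[0,0,0],[0,0,0]],[[0,0,0],[0,0,0]],[[0,0,0],[0,0,0]],[[0,0,0],[0,0,0]]]' --gripper 0.35

```text
time_s: 31.3
position: [0.4578, 0.0122, 0.0283]
tcp_rot: [[-0.998, -0.069, -0.0], [-0.069, 0.998, -0.0], [0.0, -0.0, -1.0]]
force: [0.1, 0.0, 0.3]
opening: 0.33
grasp_force: 0.0
```

drive_tool --motion '[[[0,0,-10],[0,0,0]],[[0,0,-22],[0,0,0]],[[0,0,0],[0,0,0]]]'

```text
time_s: 31.6
position: [0.4592, 0.012, 0.0624]
tcp_rot: [[-0.998, -0.069, 0.004], [-0.069, 0.998, -0.001], [-0.004, -0.001, -1.0]]
force: [0.3, -0.4, -0.0]
opening: 0.351
grasp_force: 0.0
```

drive_tool --motion '[[[0,0,0],[0,0,0]],[[0,0,0],[0,0,0]],[[0,0,0],[0,0,0]],[[0,0,0],[0,0,0]],[[0,0,0],[0,0,0]]]' --gripper 0

```text
time_s: 32.1
position: [0.4576, 0.0123, 0.0599]
tcp_rot: [[-0.998, -0.069, -0.001], [-0.069, 0.998, 0.0], [0.001, 0.0, -1.0]]
force: [-1.0, -0.2, 0.1]
opening: 0.028
grasp_force: 0.0
```

drive_tool --motion '[[[0,0,7],[0,0,0]],[[0,0,3],[0,0,0]],[[0,0,0],[0,0,0]]]'

```text
time_s: 32.4
position: [0.4573, 0.0123, 0.0496]
tcp_rot: [[-0.998, -0.069, -0.002], [-0.069, 0.998, 0.0], [0.002, 0.0, -1.0]]
force: [0.6, -0.4, -0.1]
opening: 0.003
grasp_force: 0.0
```

drive_tool --motion '[[[0,0,3],[0,0,0]],[[0,0,2],[0,0,0]],[[0,0,0],[0,0,0]]]'

```text
time_s: 32.7
position: [0.4577, 0.0123, 0.045]
tcp_rot: [[-0.998, -0.069, -0.0], [-0.069, 0.998, 0.0], [0.0, 0.0, -1.0]]
force: [-0.7, -0.2, 0.0]
opening: 0.006
grasp_force: 0.0
```

drive_tool --motion '[[[0,0,1.5],[0,0,0]],[[0,0,0.8],[0,0,0]],[[0,0,0],[0,0,0]]]'

```text
time_s: 33.0
position: [0.4578, 0.0122, 0.0429]
tcp_rot: [[-0.998, -0.069, -0.0], [-0.069, 0.998, 0.0], [0.0, 0.0, -1.0]]
force: [0.6, -0.4, 0.6]
opening: 0.003
grasp_force: 0.0
```

drive_tool --motion '[[[0,0,0.8],[0,0,0]],[[0,0,0],[0,0,0]]]'

```text
time_s: 33.2
position: [0.458, 0.0122, 0.0424]
tcp_rot: [[-0.998, -0.069, 0.001], [-0.069, 0.998, -0.0], [-0.001, -0.0, -1.0]]
force: [0.6, -0.8, 1.2]
opening: 0.005
grasp_force: 1.0
```

drive_tool --motion '[[[0,0,-20],[0,0,0]],[[0,0,-45],[0,0,0.1]],[[0,0,-45],[0,0,0.1]],[[0,0,0],[0,0,0.1]],[[0,0,0],[0,0,0.1]]]' --gripper 0.48

```text
time_s: 33.7
position: [0.4588, 0.0121, 0.154]
tcp_rot: [[-0.944, 0.329, 0.004], [0.329, 0.944, -0.001], [-0.004, 0.001, -1.0]]
force: [0.4, 0.2, -0.0]
opening: 0.374
grasp_force: 0.0
```

```bash
python3 -c "
from h import *
to(np.array([.4008,-.3438,.15]),66.7); print(read_state()['joint_positions'].round())"
```

```text
t 33.7 pos [0.4588 0.0121 0.154 ] world d [ -58.  -355.9   -4. ] F [ 0.4  0.2 -0. ] open 0.374 
 shift now-axes [ -62.3 -355.2    4.1] goal-axes [ -87.5 -349.8    4. ] turn [0.001 0.004 0.072]
[-12.  24. 110.   0.  46. -83.]
```

drive_tool --motion '[[[0,0,0],[0,0,0.072]],[[-10.9,-43.7,0],[0,0,0]],[[-10.9,-43.7,0],[0,0,0]],[[-10.9,-43.7,0],[0,0,0]],[[-10.9,-43.7,0],[0,0,0]]]'

```text
time_s: 34.2
position: [0.4288, -0.167, 0.1522]
tcp_rot: [[-0.92, 0.392, 0.0], [0.392, 0.92, 0.0], [0.0, 0.0, -1.0]]
force: [0.5, -0.1, -0.4]
opening: 0.48
grasp_force: 0.0
```

drive_tool --motion '[[[-10.9,-43.7,0],[0,0,0]],[[-10.9,-43.7,0],[0,0,0]],[[-10.9,-43.7,0],[0,0,0]],[[-10.9,-43.7,0],[0,0,0]],[[0,0,0],[0,0,0]]]'

```text
time_s: 34.7
position: [0.401, -0.3505, 0.1525]
tcp_rot: [[-0.918, 0.397, 0.003], [0.397, 0.918, -0.006], [-0.005, -0.004, -1.0]]
force: [-0.7, -0.5, -0.1]
opening: 0.479
grasp_force: 0.0
```

drive_tool --motion '[[[0,0,0],[0,0,0]],[[0,0,0],[0,0,0]]]'

```text
time_s: 34.9
position: [0.4003, -0.3418, 0.1518]
tcp_rot: [[-0.92, 0.392, -0.001], [0.392, 0.92, 0.002], [0.002, 0.002, -1.0]]
force: [0.5, 0.8, 0.9]
opening: 0.479
grasp_force: 0.0
```

```bash
python3 -c "
from h import *
import cv2
to(np.array([.4008,-.3438,.073]),66.7)
s=capture('scene')[:,:,::-1]; t=capture('top')[:,:,::-1]
a=cv2.resize(s[170:230,270:330],None,fx=6.5,fy=6.5,interpolation=cv2.INTER_CUBIC)
b=cv2.resize(s[160:220,205:265],None,fx=6.5,fy=6.5,interpolation=cv2.INTER_CUBIC)
cv2.imwrite('pics/last.png',np.hstack([a,b]))
cv2.imwrite('pics/t8.png',t); cv2.imwrite('pics/s8.png',s)
print((proj([[.4008,-.3438,.088],read_state()['position']],'scene')-[270,170])*6.5)"
```

```text
t 34.9 pos [ 0.4003 -0.3418  0.1518] world d [  0.5  -2.  -78.8] F [0.5 0.8 0.9] open 0.479 
 shift now-axes [-1.4 -1.8 78.8] goal-axes [-1.2 -1.7 78.8] turn [ 0.002 -0.002  0.004]
[[213.48672774 318.97925311]
 [202.30419232 194.69594636]]
```

View pics/last.png

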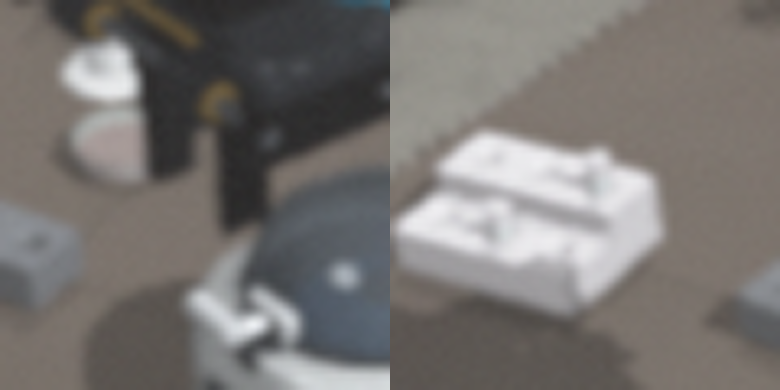

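drive_tool --motion '[[[-1.4,-1.8,20],[0,0,0]],[[0,0,20],[0,0,0]],[[0,0,8],[0,0,0]],[[0,0,0],[0,0,0]],[[0,0,0],[0,0,0]]]'

```text
time_s: 35.5
position: [0.4018, -0.3454, 0.1046]
tcp_rot: [[-0.92, 0.392, 0.0], [0.392, 0.92, -0.0], [-0.0, -0.0, -1.0]]
force: [0.0, -0.7, -0.7]
opening: 0.48
grasp_force: 0.0
```

```bash
python3 -c "
from h import *
to(np.array([.4008,-.3438,.073]),66.7)"
```

```text
t 35.5 pos [ 0.4018 -0.3454  0.1046] world d [ -1.    1.6 -31.6] F [ 0.  -0.7 -0.7] open 0.48 
 shift now-axes [ 1.6  1.1 31.6] goal-axes [ 1.6  1.  31.6] turn [-0.     0.     0.004]
```

drive_tool --motion '[[[1.4,1,4],[0,0,0]],[[0,0,8],[0,0,0]],[[0,0,6],[0,0,0]],[[0,0,0],[0,0,0]]]'

```text
time_s: 35.9
position: [0.4, -0.3437, 0.0853]
tcp_rot: [[-0.92, 0.392, -0.001], [0.392, 0.92, 0.002], [0.002, 0.001, -1.0]]
force: [-0.3, -0.1, -0.2]
opening: 0.477
grasp_force: 0.0
```

drive_tool --motion '[[[0,0,7],[0,0,0]],[[0,0,6],[0,0,0]],[[0,0,0],[0,0,0]],[[0,0,0],[0,0,0]]]'

```text
time_s: 36.3
position: [0.4005, -0.3442, 0.0729]
tcp_rot: [[-0.92, 0.392, -0.0], [0.392, 0.92, 0.0], [0.001, 0.0, -1.0]]
force: [0.6, -0.2, 0.3]
opening: 0.483
grasp_force: 0.0
```

```bash
python3 -c "
from h import *
to(np.array([.4008,-.3438,.073]),66.7)"
```

```text
t 36.3 pos [ 0.4005 -0.3442  0.0729] world d [0.3 0.4 0.1] F [ 0.6 -0.2  0.3] open 0.483 
 shift now-axes [-0.2  0.5 -0.1] goal-axes [-0.2  0.5 -0.1] turn [ 0.    -0.001  0.003]
```

drive_tool --motion '[[[0,0,2],[0,0,0]],[[0,0,0],[0,0,0]],[[0,0,0],[0,0,0]],[[0,0,0],[0,0,0]],[[0,0,0],[0,0,0]]]' --gripper 0

```text
time_s: 36.8
position: [0.4014, -0.3423, 0.0711]
tcp_rot: [[-0.919, 0.394, 0.001], [0.394, 0.919, 0.003], [0.0, 0.003, -1.0]]
force: [4.5, 5.2, -1.3]
opening: 0.362
grasp_force: 30.0
```

drive_tool --motion '[[[0,0,0],[0,0,0]],[[0,0,0],[0,0,0]]]'

```text
time_s: 37.0
position: [0.4014, -0.3423, 0.0711]
tcp_rot: [[-0.919, 0.394, 0.001], [0.394, 0.919, 0.003], [0.0, 0.003, -1.0]]
force: [5.7, 4.9, -0.9]
opening: 0.357
grasp_force: 30.0
```

```bash
cat > arc.py <<'E'
from h import *
import sys
s=read_state(); print(s['position'].round(4),s['force'].round(1),s['opening'])
# radial dir of bar from hinge in world: spinner -x ; tool x component
T=s['tcp_rot']; f=-np.array([np.cos(-.4069),np.sin(-.4069),0]); print('front dir in tool',(T.T@f).round(3))
a0=np.arctan2(20,166); r=np.hypot(166,20)
for d in (5,10,15,20,25,30,35,40,45):
    a=a0+np.radians(d); b=a-np.radians(5)
    print(d,'dfront',round(r*(np.cos(a)-np.cos(b)),1),'dup',round(r*(np.sin(a)-np.sin(b)),1))
E
python3 arc.py
```

```text
[ 0.4014 -0.3423  0.0711] [ 5.7  4.9 -0.9] 0.35718057663407365
front dir in tool [1.    0.002 0.   ]
5 dfront -2.4 dup 14.4
10 dfront -3.6 dup 14.1
15 dfront -4.8 dup 13.8
20 dfront -6.0 dup 13.3
25 dfront -7.2 dup 12.7
30 dfront -8.2 dup 12.0
35 dfront -9.3 dup 11.3
40 dfront -10.2 dup 10.4
45 dfront -11.1 dup 9.5
```

drive_tool --motion '[[[-1,2,-7.3],[0,0,0]],[[-1.4,0,-7.1],[0,0,0]],[[-1.7,0,-7.1],[0,0,0]],[[-1.9,0,-7],[0,0,0]],[[0,0,0],[0,0,0]]]'

```text
time_s: 37.5
position: [0.4072, -0.3447, 0.1007]
tcp_rot: [[-0.92, 0.392, 0.001], [0.392, 0.92, -0.0], [-0.001, -0.0, -1.0]]
force: [2.9, 1.7, -2.9]
opening: 0.358
grasp_force: 30.0
```

drive_tool --motion '[[[-2.2,0,-7],[0,0,0]],[[-2.6,0,-6.8],[0,0,0]],[[-2.8,0,-6.7],[0,0,0]],[[-3.2,0,-6.6],[0,0,0]],[[0,0,0],[0,0,0]]]'

```text
time_s: 38.0
position: [0.4171, -0.349, 0.1277]
tcp_rot: [[-0.92, 0.392, 0.0], [0.392, 0.92, -0.0], [-0.0, -0.0, -1.0]]
force: [1.5, 2.1, -2.9]
opening: 0.361
grasp_force: 30.0
```

```bash
python3 -c "
from h import *
s=read_state(); p=s['position']; f=-np.array([np.cos(-.4069),np.sin(-.4069),0]); d=p-[.4014,-.3423,.0711]
print(p,s['force'].round(1),s['opening'],'front',d@f*1e3,'up',d[2]*1e3, 'expected -16.8, 55.6')"
```

```text
[ 0.41710338 -0.34895054  0.12765377] [ 1.5  2.1 -2.9] 0.3608043535924307 front -17.05328125723495 up 56.55377087134131 expected -16.8, 55.6
```

drive_tool --motion '[[[-3.5,0,-6.4],[0,0,0]],[[-3.7,0,-6.3],[0,0,0]],[[-4,0,-6.1],[0,0,0]],[[-4.2,0,-5.9],[0,0,0]],[[-4.5,0,-5.7],[0,0,0]]]'

```text
time_s: 38.5
position: [0.435, -0.3567, 0.1576]
tcp_rot: [[-0.92, 0.392, -0.001], [0.392, 0.92, 0.001], [0.001, 0.0, -1.0]]
force: [1.1, 1.5, -4.5]
opening: 0.363
grasp_force: 30.0
```

drive_tool --motion '[[[-4.8,0,-5.6],[0,0,0]],[[-5,0,-5.3],[0,0,0]],[[-5.2,0,-5.1],[0,0,0]],[[0,0,0],[0,0,0]],[[0,0,0],[0,0,0]]]'

```text
time_s: 39.0
position: [0.4486, -0.3625, 0.1733]
tcp_rot: [[-0.92, 0.392, -0.001], [0.392, 0.92, 0.0], [0.001, -0.0, -1.0]]
force: [-2.3, 2.1, -0.6]
opening: 0.366
grasp_force: 30.0
```

```bash
python3 -c "
from h import *
s=read_state(); p=s['position']; f=-np.array([np.cos(-.4069),np.sin(-.4069),0]); d=p-[.4014,-.3423,.0711]
print(p,s['force'].round(1),s['opening'],'front',d@f*1e3,'up',d[2]*1e3,'side',d@np.cross([0,0,1],f)*1e3, 'final -62.8, 111.5')"
```

```text
[ 0.44856835 -0.36251068  0.17330541] [-2.3  2.1 -0.6] 0.3658074190732865 front -51.31582514535864 up 102.20541436211062 side -0.10702863249546085 final -62.8, 111.5
```

drive_tool --motion '[[[-3.8,0,-3.3],[0,0,0]],[[-3.8,0,-3.1],[0,0,0]],[[-3.8,0,-2.9],[0,0,0]],[[0,0,0],[0,0,0]],[[0,0,0],[0,0,0]]]'

```text
time_s: 39.5
position: [0.4593, -0.3671, 0.1831]
tcp_rot: [[-0.92, 0.392, -0.001], [0.392, 0.92, 0.0], [0.001, -0.0, -1.0]]
force: [-4.5, 2.9, 2.1]
opening: 0.362
grasp_force: 30.0
```

```bash
cat > chk.py <<'E'
from h import *
import cv2
s=read_state(); p=s['position']; f=-np.array([np.cos(-.4069),np.sin(-.4069),0]); d=p-[.4014,-.3423,.0711]
x,y=166+d@f*1e3,20+d[2]*1e3
print(p,s['force'].round(1),s['opening'],s['grasp_force'],'front',d@f*1e3,'up',d[2]*1e3,'angle',np.degrees(np.arctan2(y,x)-np.arctan2(20,166)),'r',np.hypot(x,y))
cv2.imwrite('pics/t9.png',capture('top')[:,:,::-1]); cv2.imwrite('pics/s9.png',capture('scene')[:,:,::-1])
# bystanders unmoved?
for n,a,b in(('t','t9','top0'),('s','s9','scene1')):
    A=cv2.imread(f'pics/{a}.png').astype(int).mean(2); B=cv2.imread(f'pics/{b}.png').astype(int).mean(2)
    for k,q in(('timer',[.332,-.164,.01]),('pot',[.415,-.522,.06]),('dish',[.602,-.162,.01])):
        u,v=proj(q,'top' if n=='t' else 'scene')[0].round().astype(int); print(n,k,np.abs(A-B)[v-10:v+11,u-10:u+11].mean().round(1))
E
python3 chk.py
```

```text
[ 0.45927845 -0.36710895  0.18309889] [-4.5  2.9  2.1] 0.3619103705069783 30.00025595538318 front -62.97130000279397 up 111.99888755061168 angle 45.15700721787432 r 167.4473628867093
t timer 109.9
t pot 3.4
t dish 5.1
s timer 4.1
s pot 2.8
s dish 2.6
```

```bash
python3 -c "
from rig import *
s=read_state(); print(s['position'],s['qvel'].round(2),s['grasp_force']); print(hand_in())"
```

```text
[ 0.45920996 -0.36706965  0.18301393] [-0.09  0.02  0.02 -0.04 -0.08 -0.05] 30.000087046064436
the job is handed in; nothing more can be done
None
```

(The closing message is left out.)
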